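# Close the cover of the loaded dry-block incubator

### The job

Three equal incubators stand on the bench; one is already shut and two have their heavy covers up. Lower the cover of the one that has the tubes in it by pushing on its outside until it is fully shut, gently, without letting it slam. Leave the cover of the empty incubator standing as it is.

Things in the scene. Friction and masses are not known exactly. Their poses are not given: they have to be found in the camera images.
- loaded_cover (a joint): Angle (rad) of the cover of the incubator with the tubes: 0 = shut, level on the rim; 1.57 = upright; starts at 1.2 to 1.65, stop at 1.75. Grey slab 170 mm from hinge to free edge, 150 wide, 30 thick, about 0.8 kg. The hinge is stiff: the cover stays at any angle where it is left and never falls by itself; 2 to 10 N on the outer face near the free edge moves it.
- loaded_unit: The loaded incubator: white box fixed to the bench, 210 (x) by 160 (y) mm, 110 high to the rim; the well in its top holds a dark metal block with 16 white-capped tubes, all below the rim. Origin: centre of its underside; x points from the grey control strip (front, towards the robot within 35 degrees) to the hinge (rear), z up.
- loaded_cover_hinge (a point): Point on the hinge axis of the loaded incubator's cover, at mid width, 111 mm above the bench and 85 mm behind the unit's centre, in the plane of the cover's inner face. It turns with the cover: its y axis is the hinge axis, -x points along the cover to the free edge, z points out of the cover's outer face.
- loaded_cover_push (a point): Point at mid width on the outer face of the loaded incubator's cover (the face that is up when shut, and turned away from the robot when upright), 140 mm along the cover from the hinge axis, 30 mm short of the free edge, 30 mm off the inner face. A good place to push. Axes as for the hinge point: z points out of the outer face.
- empty_cover (a joint): Angle in rad of the cover of the other open incubator, whose well is empty: same make, size, hinge and meaning of the values; starts at 1.2 to 1.65 and is to be left there.
- empty_cover_push (a point): The same point on the outer face of the empty incubator's cover, 140 mm from its hinge axis.

How it is judged:
By the outcome, as a careful person would: the job done as asked, in the order asked, and still so for the second after the job is handed in, with the robot touching nothing.
It also fails if it takes over 42 s, if anything falls off the work surface, if the arm or the gripper's body presses on something with over 40 N, if the wrist force passes 120 N, or if a joint passes its speed limit or range.

### The arm

A 6-joint arm with a two-finger parallel gripper is mounted at the origin on the work surface. World frame = base frame: x ahead of the robot, y to its left, z up, the work surface at z = 0. Lengths are in m, angles in rad, forces in N, time in s.
With the tool pointing down it reaches from about 0.35 to 0.975 m from the base axis. Payload 7.1 kg.
Tool frame: the origin (TCP) lies at the very end of the fingers, on their centre line; the grasp point (between the pads) lies 19 mm behind it; z points along the fingers, y is the line along which they close (so a half turn about z gives the same grasp; the last joint's range is limited). The gripper opens to 88 mm and grips with 3 to 60 N. Pads are 20 mm wide; open, the fingers measure 115 mm over their backs; the gripper's body (75 mm by 178 mm) begins 61 mm behind the grasp point.
Start: joints at [-1.132, 0.423, 1.63, -0, 1.089, -0.019], TCP at [0.276, -0.561, 0.223] pointing down, gripper open.
Joint ranges: [-3, 3], [-0.9, 2.11], [0.09, 2.58], [-1.31, 4.45], [0.11, 2.69], [-2.54, 2.54]. Speed limits (rad/s): [2.39, 2.39, 3.01, 3.14, 3.14, 3.14].

### API

Orientations are given as a unit quaternion [x, y, z, w].
In Python, from rig import ctrl gives the robot as it stands.
- The arm moves only by the shell command python3 -m creep 'ROWS' [OPENING] [FORCE]. ROWS is JSON, a list of rows, each a list of 2 entries, a list of its own where there are three numbers: the shift along the tool's x, y, z in mm, then the turn about the tool's z in degrees. In form: [[[dx, dy, dz], spin], ...]. A call has 1 to 20 rows; each row is the pose to reach, as a shift and turn from the pose commanded when the call began, along the tool's axes at that moment; what a row does not reach only later rows make up. A row lasts 1/8 s, in which the tool goes at most 62.5 mm and 10.7 degrees, less where a joint would pass 70% of its speed; a pose out of reach is approached as far as the arm can. A call with a gripper value outside its range is refused whole. OPENING is the finger opening in mm, from 0 to 87.8, set as the call begins (- or left out, the last holds). The fingers move at their own pace and stop on an object; FORCE is the grip in N (left out, the last holds). Time passes only in rows, so rows that repeat a pose let the fingers close. It gives the time, the measured TCP pose, the force, the opening and the grip force at its end, in the units of the state.
- ctrl.get_obs(): the state, without advancing time (a new reading comes with each control period).
- ctrl.read_camera(name): name is "scene" or "top"; returns a dict with "image" (420x560x3 uint8, blue, green, red), "mtx" (3x3 intrinsics, pixels), "R" (3x3) and "t" (3): a world point X has camera coordinates R X + t. Camera axes: x right, y down, z forward; pixel columns grow to the right and rows downward; lengths in m; the calibration is good to about 2 mm. A picture is of the moment at which its call begins. There is no depth.
- ctrl.sign_off(): hands the job in; it is judged then, once.
The state is a dict: "time": time; "joints": joint angles; "qvel": joint speeds; "effort": joint torques, N m; "tool_pos": TCP position; "orientation": TCP orientation; "force": force on the tool from outside, world axes, zero at the start; "ft_torque": the same for the moment, N m; "grip_width": opening from 0.0 (shut) to 1.0 (fully open); "finger_force": force on a finger pad.
Only numpy, scipy, OpenCV 4.12 (cv2) and the standard library are available. Lean on these libraries where they do the work, as an engineer would, in place of code of your own. Each camera call takes 0.05 s, during which the arm holds its last target. There are 200 camera calls.

## Working session

There is one attempt and no reset: what is moved stays moved. The work goes in short steps, Python scripts to look and compute and a shell command to move; the robot and the scene stay as the last step left them, time stands still between calls to the robot, and variables do not carry over. Pictures are saved under pics/ and viewed, at most 10 in all, crops included, and the job is handed in when it is done.

```bash
mkdir -p pics; python3 - <<'E'
from rig import ctrl
import cv2,numpy as np
for n in("scene","top"):
    c=ctrl.read_camera(n);cv2.imwrite(f"pics/{n}0.png",c["image"]);np.savez(n,**{k:c[k] for k in("mtx","R","t")})
    print(n,c["mtx"].tolist(),(-c["R"].T@c["t"]).round(3),c["R"].round(2).tolist())
o=ctrl.get_obs();print(o)
E
```

```text
scene [[515.0326949000395, 0.0, 284.04143453315146], [0.0, 515.0326949000395, 206.89093738468412], [0.0, 0.0, 1.0]] [1.041 0.437 1.049] [[-0.62, 0.78, 0.0], [0.63, 0.51, -0.58], [-0.46, -0.36, -0.81]]
top [[439.4630301435298, 0.0, 272.71827635575175], [0.0, 439.4630301435298, 209.07375572499944], [0.0, 0.0, 1.0]] [3.110e-01 1.000e-03 1.056e+00] [[-0.01, -1.0, 0.0], [-0.98, 0.01, -0.21], [0.21, -0.01, -0.98]]
{'time': 0.1, 'joints': array([-1.13201811e+00,  4.23760402e-01,  1.63062213e+00,  2.54353463e-05,
        1.08860350e+00, -1.89930738e-02]), 'qvel': array([ 2.08436313e-04, -2.75364902e-03, -1.80600717e-03, -7.59314454e-04,
       -1.42230302e-05,  1.22238808e-03]), 'effort': array([-1.08568740e-03, -5.45618105e+01, -2.74322337e+01,  6.45156065e-02,
        1.88498822e-02, -8.83321559e-05]), 'tool_pos': array([ 0.27603426, -0.56016958,  0.22197858]), 'orientation': array([ 9.73920941e-01,  2.26886568e-01, -1.34142344e-04, -6.83746359e-04]), 'force': array([-0.00248598,  0.52651403,  0.28476636]), 'ft_torque': array([-0.02106024,  0.00350586,  0.01903   ]), 'finger_force': 0.0, 'grip_width': 1.0005137907000587}
```

View pics/scene0.png

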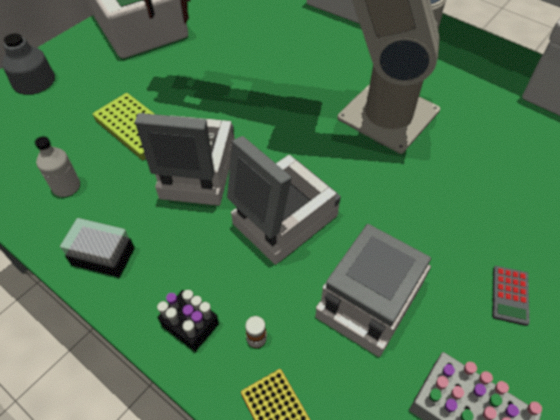

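View pics/top0.png

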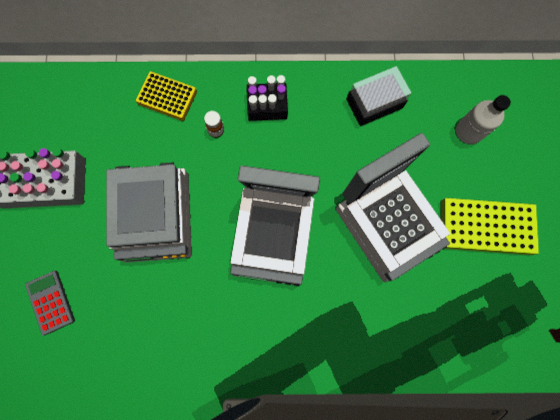

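The top view shows the loaded unit on the right at about (393,225), with its cover rising to the upper right at (385,168). The empty one is in the middle at (273,235), and the shut one is on the left. I'll enlarge the loaded unit in both views.

```bash
python3 - <<'E'
import cv2
t=cv2.imread("pics/top0.png")[120:290,320:460];s=cv2.imread("pics/scene0.png")[100:215,125:245]
cv2.imwrite("pics/tc.png",cv2.resize(t,None,fx=3.5,fy=3.5,interpolation=2));cv2.imwrite("pics/sc.png",cv2.resize(s,None,fx=5,fy=5,interpolation=2))
E
```

```text
(no output)
```

View pics/tc.png

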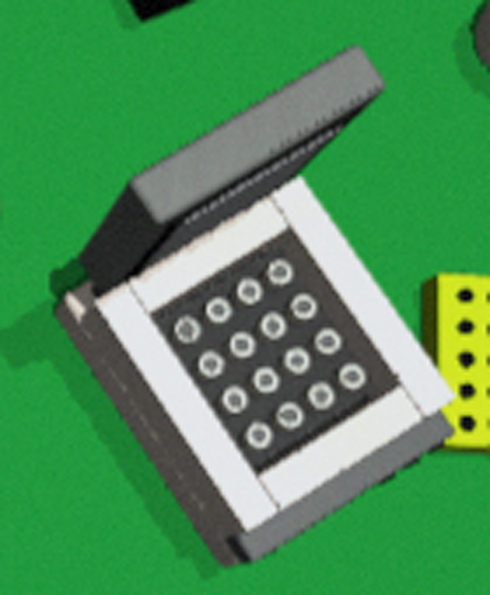

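View pics/sc.png

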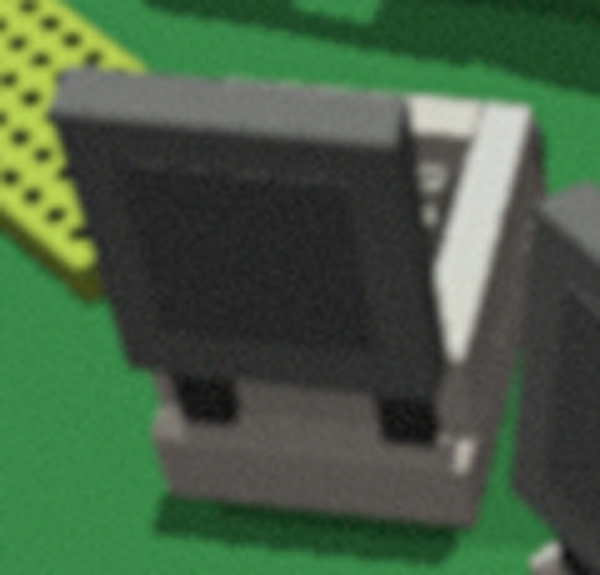

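The free-edge and outer-face corners are clear in both crops. I'll fit position, yaw and cover angle from them, for the loaded unit and roughly for the empty one.

```bash
cat > fit.py <<'E'
import numpy as np
from scipy.optimize import least_squares
C={n:np.load(n+".npz") for n in("top","scene")}
def proj(n,X):
    c=C[n];p=c["mtx"]@(c["R"]@X+c["t"]);return p[:2]/p[2]
def cov(p,s,w,h):   # s along cover, w lateral (unit y), h off inner face
    x,y,a,th=p
    u=np.array([.085-s*np.cos(th)+h*np.sin(th),w,.111+s*np.sin(th)+h*np.cos(th)])
    return np.array([x+np.cos(a)*u[0]-np.sin(a)*u[1],y+np.sin(a)*u[0]+np.cos(a)*u[1],u[2]])
def fit(obs,p0):
    f=lambda p:np.concatenate([proj(n,cov(p,s,w,h))-px for n,s,w,h,px in obs])
    r=least_squares(f,p0,loss="soft_l1",x_scale=[.01,.01,.1,.1]);return r.x,r.fun.reshape(-1,2)
E
python3 - <<'E'
from fit import *
T=lambda u,v:np.array([320+u/3.5,120+v/3.5]);S=lambda u,v:np.array([125+u/5,100+v/5])
W=.075
L=[("top",.17,W,.03,T(132,182)),("top",.17,-W,.03,T(358,47)),("top",.17,W,0,T(160,222)),("top",.17,-W,0,T(383,85)),
("scene",.17,-W,.03,S(55,115)),("scene",.17,W,.03,S(400,145)),("scene",.17,W,0,S(408,98)),("scene",.17,-W,0,S(65,70)),
("scene",0,-W,.03,S(130,362)),("scene",0,W,.03,S(440,400))]
A=np.array
E=[("top",.17,W,.03,A([242,168])),("top",.17,-W,.03,A([319,178])),("top",.17,W,0,A([239,187])),("top",.17,-W,0,A([317,193])),
("scene",.17,W,.03,A([280,178])),("scene",.17,-W,.03,A([230,145])),("scene",0,W,.03,A([275,235])),("scene",0,-W,.03,A([229,195]))]
for o,p0 in((L,[.4,-.28,.5,1.4]),(E,[.35,0,-.1,1.4])):
    p,r=fit(o,p0);print(p.round(4));print(r.round(1).tolist())
    for s in(.17,.14,0):print(s,cov(p,s,0,.03).round(3))
    print("sides",cov(p,.17,W,.03).round(3),cov(p,.17,-W,.03).round(3),cov(p,0,W,.03).round(3),cov(p,0,-W,.03).round(3))
    q=p.copy();q[3]=0;print("shut push",cov(q,.14,0,.03).round(3), "front rim corners px",proj("top",cov(q,.17,.08,0)),proj("top",cov(q,.17,-.08,0)))
E
```

```text
[ 0.4895 -0.2813  0.538   1.5847]
[[-2.7, -1.2], [-1.0, -2.2], [-1.6, 0.7], [1.3, -0.3], [-2.2, -1.6], [-0.7, -0.6], [0.9, -1.6], [0.0, -2.8], [-0.1, 0.2], [0.4, -0.7]]
0.17 [ 0.59  -0.221  0.281]
0.14 [ 0.59  -0.221  0.251]
0 [ 0.588 -0.222  0.111]
sides [ 0.552 -0.157  0.281] [ 0.629 -0.286  0.281] [ 0.55  -0.158  0.111] [ 0.627 -0.287  0.111]
shut push [ 0.442 -0.309  0.141] front rim corners px [390.70062053 273.29815475] [451.15755405 234.78586135]
[ 0.5151 -0.02   -0.1019  4.6694]
[[9.7, 30.3], [-10.1, 25.6], [13.8, 0.2], [-7.2, -0.6], [-6.5, 95.6], [1.7, 92.0], [-0.1, -1.1], [-0.7, 0.2]]
0.17 [ 0.577 -0.026 -0.06 ]
0.14 [ 0.576 -0.026 -0.03 ]
0 [ 0.57  -0.026  0.11 ]
sides [ 0.585  0.048 -0.06 ] [ 0.569 -0.101 -0.06 ] [0.577 0.049 0.11 ] [ 0.562 -0.1    0.11 ]
shut push [ 0.46  -0.014  0.141] front rim corners px [239.03099712 245.20316688] [312.81348282 252.07174323]
```

The loaded unit is centred at (0.49, -0.28) with yaw 0.538 and cover angle about 1.58. The predicted front rim corners fall where the picture shows them. The empty fit diverged, but its hinge position is enough to show there is room. First I raise the tool, close the fingers, align it with the unit and move across to behind the cover, staying high.

```bash
python3 -m creep '[[[0,0,-50],-2],[[0,0,-100],-4.6],[[0,0,-130],-4.6],[[45,-15,-130],-4.6],[[95,-33,-130],-4.6],[[145,-51,-130],-4.6],[[195,-69,-130],-4.6],[[245,-87,-130],-4.6],[[295,-105,-130],-4.6],[[345,-123,-130],-4.6],[[395,-141,-130],-4.6],[[440,-158,-130],-4.6],[[471,-169,-130],-4.6],[[471,-169,-130],-4.6],[[471,-169,-130],-4.6]]' 0 20
python3 - <<'E'
from rig import ctrl
import cv2,numpy as np
a=[ctrl.read_camera(n)["image"] for n in("scene","top")]
cv2.imwrite("pics/b.png",cv2.resize(np.hstack([a[0][40:280,80:380],a[1][60:300,200:500]]),None,fx=1.33,fy=1.33,interpolation=2))
E
```

```text
time: 1.98
tool_pos: [0.6235, -0.2011, 0.3522]
orientation: [0.964, 0.266, -0.001, -0.0]
force: [0.6, 0.6, 0.9]
grip_width: 0.006
finger_force: 0.0
```

View pics/b.png

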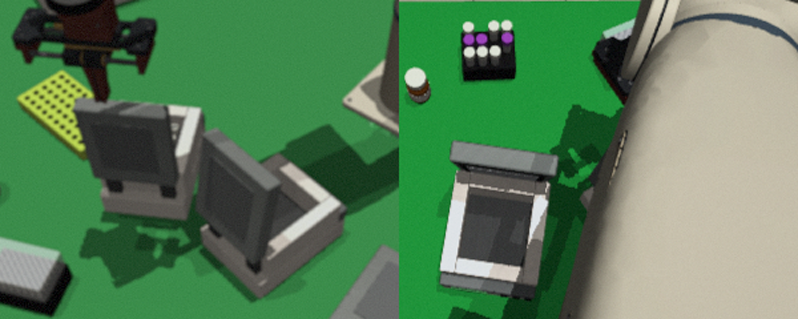

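The fingertip is at about (155,111) in the scene view, high and behind the free edge of the loaded cover, which hasn't moved. I'll check its projection against that, then descend behind the cover.

```bash
python3 -c "
from fit import *
print(proj('scene',np.array([.6235,-.2011,.3522])))"
python3 -m creep '[[[0,0,-0],0],[[0,0,35],0],[[0,0,70],0],[[0,0,105],0],[[0,0,105],0]]'
python3 - <<'E'
from rig import ctrl
import cv2,numpy as np
a=ctrl.read_camera("scene")["image"]
cv2.imwrite("pics/c.png",cv2.resize(a[60:220,100:300],None,fx=3,fy=3,interpolation=2))
E
```

```text
[157.03666147 112.62453596]
time: 2.7
tool_pos: [0.622, -0.2008, 0.2451]
orientation: [0.964, 0.265, -0.002, -0.002]
force: [-1.1, -0.6, 0.4]
grip_width: 0.005
finger_force: 0.0
```

View pics/c.png

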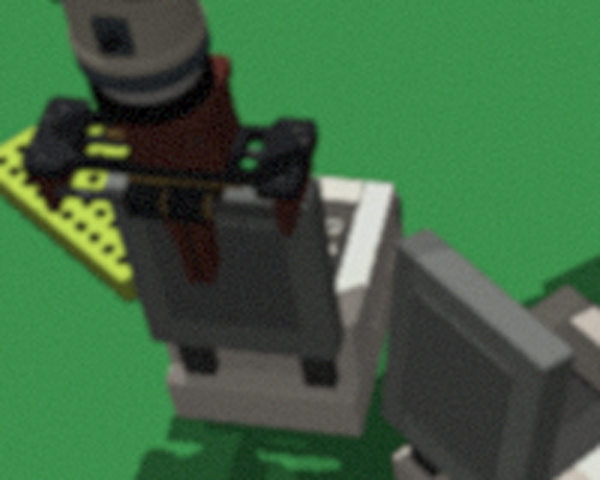

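The fingertip is at crop (203,280), just off the outer face near mid width, with a gap of about 30 mm. Next I work out the arc for the tip.

```bash
python3 - <<'E'
import numpy as np
P=lambda t:np.array([-140*np.cos(t)+30*np.sin(t)+10,-(140*np.sin(t)+30*np.cos(t))])
s=np.array([70,-134.]);print("to 1.5",(P(1.5)-s).round())
for a,b in((1.5,1.0),(1.0,.5),(.5,.15),(.15,-.02)):
    n=10 if a>.2 else 8
    print(a,b,[(P(t)-P(a)).round(1).tolist() for t in np.linspace(a,b,n+1)[1:]])
E
python3 -m creep '[[[-5,0,-3],0],[[-10,0,-6],0],[[-15,0,-8],0],[[-20,0,-8],0],[[-24,0,-8],0],[[-28,0,-8],0],[[-32,0,-8],0],[[-36,0,-8],0],[[-40,0,-8],0]]'
```

```text
to 1.5 [-40.  -8.]
1.5 1.0 [[-7.1, -0.8], [-14.3, -1.3], [-21.4, -1.4], [-28.6, -1.2], [-35.7, -0.5], [-42.8, 0.4], [-49.8, 1.7], [-56.8, 3.4], [-63.7, 5.4], [-70.4, 7.8]]
1.0 0.5 [[-6.6, 2.7], [-13.1, 5.7], [-19.5, 9.0], [-25.6, 12.7], [-31.6, 16.6], [-37.4, 20.9], [-42.9, 25.4], [-48.2, 30.2], [-53.3, 35.3], [-58.1, 40.6]]
0.5 0.15 [[-3.2, 3.9], [-6.3, 7.8], [-9.2, 11.9], [-12.0, 16.1], [-14.6, 20.3], [-17.1, 24.7], [-19.4, 29.1], [-21.6, 33.6], [-23.6, 38.2], [-25.5, 42.9]]
0.15 -0.02 [[-1.0, 2.9], [-2.0, 5.7], [-3.0, 8.6], [-3.8, 11.6], [-4.6, 14.5], [-5.3, 17.4], [-6.0, 20.4], [-6.6, 23.4]]
time: 3.88
tool_pos: [0.5918, -0.2201, 0.2571]
orientation: [0.964, 0.266, 0.003, -0.0]
force: [4.9, 8.4, 7.7]
grip_width: 0.001
finger_force: 4.4
```

Contact is made at about 10 N. I'll follow the arc slowly.

```bash
python3 -m creep '[[[-4,0,0],0],[[-7,0,-1],0],[[-11,0,-1],0],[[-14,0,-1],0],[[-18,0,-1],0],[[-21,0,-1],0],[[-25,0,-1],0],[[-29,0,-1],0],[[-32,0,-1],0],[[-36,0,0],0],[[-39,0,0],0],[[-43,0,0],0],[[-46,0,1],0],[[-50,0,2],0],[[-53,0,3],0],[[-57,0,3],0],[[-60,0,4],0],[[-64,0,5],0],[[-67,0,7],0],[[-70,0,8],0]]'
python3 - <<'E'
from rig import ctrl
import cv2,numpy as np
a=ctrl.read_camera("scene")["image"]
cv2.imwrite("pics/d.png",cv2.resize(a[60:220,100:300],None,fx=3,fy=3,interpolation=2))
E
```

```text
time: 6.38
tool_pos: [0.5298, -0.2575, 0.2481]
orientation: [0.964, 0.266, 0.0, 0.0]
force: [2.8, 2.6, 4.8]
grip_width: 0.006
finger_force: 2.5
```

View pics/d.png

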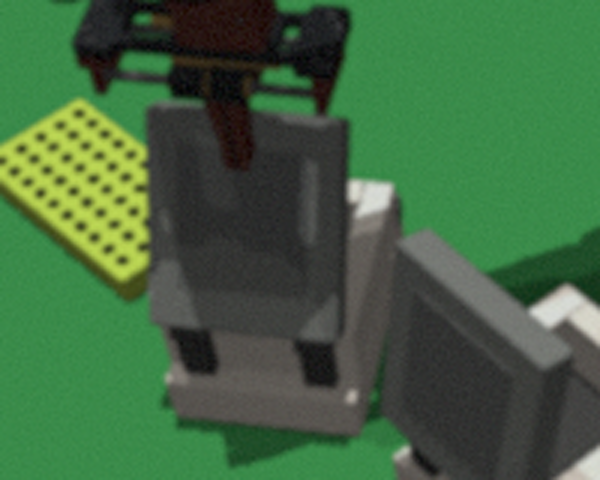

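The cover has tilted forward to about 1 rad. The tip is on its outer face at crop (240,165), near mid width and short of the free edge. The empty cover hasn't moved, so I continue.

```bash
python3 -m creep '[[[-3,0,1],0],[[-7,0,3],0],[[-10,0,4],0],[[-13,0,6],0],[[-16,0,7],0],[[-20,0,9],0],[[-23,0,11],0],[[-26,0,13],0],[[-29,0,15],0],[[-32,0,17],0],[[-35,0,19],0],[[-37,0,21],0],[[-40,0,23],0],[[-43,0,25],0],[[-46,0,28],0],[[-48,0,30],0],[[-51,0,33],0],[[-53,0,35],0],[[-56,0,38],0],[[-58,0,41],0]]'
python3 -m creep '[[[-2,0,2],0],[[-3,0,4],0],[[-5,0,6],0],[[-6,0,8],0],[[-8,0,10],0],[[-9,0,12],0],[[-11,0,14],0],[[-12,0,16],0],[[-13,0,18],0],[[-15,0,20],0],[[-16,0,23],0],[[-17,0,25],0],[[-18,0,27],0],[[-19,0,29],0],[[-21,0,32],0],[[-22,0,34],0],[[-23,0,36],0],[[-24,0,38],0],[[-25,0,41],0],[[-25,0,43],0]]'
```

```text
time: 8.93
tool_pos: [0.4794, -0.287, 0.2064]
orientation: [0.964, 0.266, -0.0, -0.0]
force: [-0.0, -0.4, 3.0]
grip_width: 0.006
finger_force: 1.5
time: 11.42
tool_pos: [0.458, -0.2999, 0.1635]
orientation: [0.964, 0.266, -0.0, -0.0]
force: [-0.3, -1.3, 2.6]
grip_width: 0.006
finger_force: 0.9
```

```bash
python3 -m creep '[[[-1,0,2],0],[[-1,0,3],0],[[-2,0,5],0],[[-2,0,6],0],[[-3,0,8],0],[[-3,0,9],0],[[-4,0,11],0],[[-4,0,12],0],[[-5,0,14],0],[[-5,0,15],0],[[-5,0,16],0],[[-6,0,17],0],[[-6,0,18],0],[[-6,0,19],0],[[-6,0,20],0],[[-6,0,21],0],[[-6,0,21],0]]'
```

```text
time: 13.55
tool_pos: [0.4532, -0.3027, 0.1425]
orientation: [0.964, 0.266, -0.0, -0.0]
force: [-0.7, 0.7, -0.1]
grip_width: 0.005
finger_force: 0.0
```

```bash
python3 -m creep '[[[0,0,0.5],0],[[0,0,1],0],[[0,0,1.5],0],[[0,0,2],0],[[0,0,2.5],0],[[0,0,2.5],0]]'
python3 -m creep '[[[0,0,0.5],0],[[0,0,1],0],[[0,0,1.5],0],[[0,0,1.5],0]]'
```

```text
time: 14.3
tool_pos: [0.4531, -0.3028, 0.1413]
orientation: [0.964, 0.266, 0.0, 0.0]
force: [-4.8, 1.6, 12.7]
grip_width: 0.005
finger_force: 6.4
time: 14.8
tool_pos: [0.4532, -0.3028, 0.1411]
orientation: [0.964, 0.266, 0.0, 0.0]
force: [-8.8, 4.6, 25.8]
grip_width: 0.005
finger_force: 13.3
```

The tip stops at z = 0.141 m, exactly the shut height, and the force rises to 26 N there, so the cover is on the rim. I retract slowly and look.

```bash
python3 -m creep '[[[0,0,-2],0],[[0,0,-5],0],[[0,0,-10],0],[[0,0,-25],0],[[0,0,-60],0],[[0,0,-110],0],[[0,0,-150],0],[[-30,30,-160],0],[[-70,70,-160],0],[[-110,110,-160],0],[[-145,145,-160],0],[[-145,190,-160],0],[[-145,190,-160],0],[[-145,190,-160],0]]'
python3 - <<'E'
from rig import ctrl
import cv2,numpy as np
a=[ctrl.read_camera(n)["image"] for n in("scene","top")]
cv2.imwrite("pics/e.png",cv2.resize(np.hstack([a[0][40:280,80:380],a[1][60:300,200:500]]),None,fx=1.33,fy=1.33,interpolation=2))
from fit import *
for w in(.075,-.075):
    print([proj("scene",cov([.4895,-.2813,.538,0],s,w,.03)).round() for s in(0,.17)])
E
```

```text
time: 16.55
tool_pos: [0.4258, -0.5396, 0.2987]
orientation: [0.964, 0.266, -0.0, -0.0]
force: [0.3, -0.4, 0.2]
grip_width: 0.007
finger_force: 0.0
[array([215., 161.]), array([229., 110.])]
[array([152., 154.]), array([171., 104.])]
```

View pics/e.png

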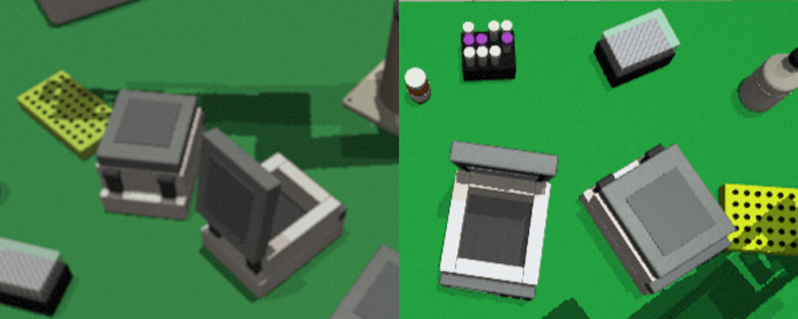

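The loaded cover lies flat on its rim, with scene-crop corners at about (118,90) and (197,95), matching the predicted shut corners. The empty cover stands as it did, and the arm is clear.

```bash
python3 -c "
from rig import ctrl
print(ctrl.sign_off())"
```

```text
the job is handed in; nothing more can be done
None
```

The loaded incubator's cover is fully shut, lowered slowly without a slam. The empty one's cover was left standing, the arm is clear, and I handed the job in after about 17 s.

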